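Snap the orange marker hook onto the checked case

ROBOT

A 7-joint arm with a two-finger parallel gripper is mounted at the origin on the work surface. World frame = base frame: x ahead of the robot, y to its left, z up, the work surface at z = 0. Lengths are in m, angles in rad, forces in N, time in s.
With the tool pointing down it reaches from about 0.425 to 0.875 m from the base axis. Payload 4.7 kg.
Tool frame: the origin (TCP) lies where the fingers leave the gripper's body, on its centre line; the fingertips stand 73 mm ahead of it and the grasp point (between the pads) lies 54 mm ahead of it (tip_reach is the distance from the TCP to the fingertips, in m); z points along the fingers, y is the direction in which the jaws open and shut (so a half turn about z gives the same grasp; the last joint's range is limited). The gripper opens to 85 mm and grips with 20 to 120 N. Pads are 22 mm wide; open, the fingers measure 114 mm over their backs; the gripper's body (76 mm by 85 mm) begins 54 mm behind the grasp point. The pads swing forward as they close: fully open they stand 13 mm farther back than shut.
Start: joints at [-1.156, 0.321, -0.07, 1.45, 0.023, 1.371, -0.057], TCP at [0.254, 0.598, 0.304] pointing down, gripper open.
Joint ranges: [-2.86, 2.86], [-0.3, 2.09], [-1.38, 1.24], [0.06, 2.45], [-1.56, 4.7], [0.09, 2.05], [-2.69, 2.69]. Speed limits (rad/s): [2.57, 2.57, 3.14, 3.14, 3.14, 3.14, 3.14].

INTERFACE

Orientations are given as a rotation vector (axis times angle).
In Python, from workcell import * gives the robot as it stands.
- The arm moves only by the tool send_rows, never from a script. Its argument "targets" is text: rows parted by semicolons, each of 5 numbers parted by spaces: the shift along the tool's x, y, z in m, then the turn about the tool's z in degrees, then the opening, from 0 (shut) to 1 (fully open). A call has 1 to 5 rows; each row is the pose to reach, as a shift and turn from the pose commanded when the call began, along the tool's axes at that moment; what a row does not reach only later rows make up. A row lasts 1/10 s, in which the tool goes at most 50 mm and 8.59 degrees, less where a joint would pass 70% of its speed; a pose out of reach is approached as far as the arm can. A call with a gripper value outside its range is refused whole. The fingers move at their own pace and stop on an object; "squeeze" is the grip in N (left out, the last holds). Time passes only in rows, so rows that repeat a pose let the fingers close. It gives the time, the measured TCP pose, the force and the opening at its end, in the units of the state.
- get_state(): the state, without advancing time (a new reading comes with each control period).
- get_image(name): name is "scene" or "top" or "wrist"; returns a dict with "frame" (384x512x3 uint8, blue, green, red), "z_map" (384x512 float32, m along the optical axis (not along the pixel's ray), 0 where there is no reading), "fovy" (degrees; the focal length in pixels is half the picture's height over the tangent of half this angle, whatever the lens; pixels are square), "cx", "cy" (the principal point, pixels), "R" (3x3) and "t" (3): a world point X has camera coordinates R X + t. Camera axes: x right, y down, z forward; pixel columns grow to the right and rows downward; lengths in m; the calibration is good to about 2 mm. A picture is of the moment at which its call begins.
- hand_in(): hands the job in, once; it reports no verdict.
The state is a dict: "time": time; "qpos": joint angles; "joint_vel": joint speeds; "tau": joint torques, N m; "tool_pos": TCP position; "tool_rot": TCP orientation; "contact_force": force on the tool from outside, world axes, zero at the start; "moment": the same for the moment, N m; "opening": opening from 0.0 (shut) to 1.0 (fully open).
Only numpy, scipy, OpenCV 4.12 (cv2) and the standard library are available. Lean on these libraries where they do the work, as an engineer would, in place of code of your own. Each camera call takes 0.05 s, during which the arm holds its last target. There are 200 camera calls.

TASK

The aluminium case on the repair desk has been checked, so mark it: take the orange snap hook out of the dock and press it, mouth down, onto the steel loop on top of that case until the loop's bar has pushed past the gate and the gate has sprung shut behind it. Leave the hook clipped there and let go; leave the blue hook in the dock.

Things in the scene. Friction and masses are not known exactly. Their poses are not given: they have to be found in the camera images.
- orange_hook_grip (a point): Centre of the orange handle (34 x 18 x 46 mm along x, y, z; grasp from above across the 18 mm) of a loose 180 g steel snap hook, 124 mm tall, mouth down in a dock pocket (17 mm walls). z up the hook; x across its mouth; y through its thickness, the way a clipped bar runs. Below this point: seat closing the opening 33 mm, gate 79 mm, undersides of the feet 101 mm. Half a turn about z is equal.
- orange_hook_gate (a joint): Swing of the orange hook's brass gate (27 mm, hinged at -x): 0 shut (sprung), up to 1.45 rad pushed inward. The opening is 26 mm wide; below the gate it flares to about 48 mm between the feet (74 mm over them). A bar coming up into it swings the gate (2 to 10 N) and is past it when its centre is less than 47 mm below the handle's centre; the gate then springs shut under it.
- alu_case_bar (a point): Middle of the bar of the steel loop on the lid of the aluminium case (200 x 270 x 90 mm high, fixed). Bar 10 mm thick along y, 84 mm between its legs' axes, centre 58 mm above the flat lid; z up. With the hook's feet down on the lid the bar is past the gate and the hook stands by itself. A smaller black case has a similar loop: not that one.
- blue_hook_grip (a point): Centre of the blue handle of a second snap hook of the same form, standing in the other pocket of the same grey dock (pockets 100 mm apart along the hooks' x): leave it there.
Mind the look-alikes: they are no part of the job. Leave any purple or white look-alike of the part that bears orange_hook_grip alone.

How it is judged:
By the outcome, as a careful person would: the job done as asked, in the order asked, and still so for the second after the job is handed in, with the robot touching nothing.
It also fails if it takes over 40 s, if anything falls off the work surface, if the arm or the gripper's body presses on something with over 40 N, if the wrist force passes 120 N, or if a joint passes its speed limit or range.

## Working session

There is one attempt and no reset: what is moved stays moved. The work goes in short steps, Python scripts to look and compute and a tool call to move; the robot and the scene stay as the last step left them, time stands still between calls to the robot, and variables do not carry over. Pictures are saved under pics/ and viewed, about 8 in all and at most 12, crops included, and the job is handed in when it is done.

Besides the shell and the picture viewer there is one more tool, called as name(argument=value, ...) on one line, values as JSON. send_rows: Moves the arm, as the interface text tells. Its arguments: {"type":"object","properties":{"targets":{"type":"string"},"squeeze":{"type":"number"}},"required":["targets"]}

```bash
mkdir -p pics; cat > h.py <<'E'
from workcell import *
import numpy as np, cv2
from scipy.spatial.transform import Rotation as Ro
def pts(im):
    f=im["frame"].shape[0]/2/np.tan(np.radians(im["fovy"])/2)
    z=im["z_map"]; v,u=np.indices(z.shape)
    c=np.stack([(u-im["cx"])/f*z,(v-im["cy"])/f*z,z],-1)
    return (c-im["t"])@np.array(im["R"])
E
python3 - <<'E'
from h import *
a=get_image("scene");b=get_image("top")
np.savez("i0.npz",s=pts(a),sf=a["frame"],t=pts(b),tf=b["frame"])
cv2.imwrite("pics/a.png",a["frame"]);cv2.imwrite("pics/b.png",b["frame"])
print(get_state(),b["fovy"],a["t"],b["t"],b["R"])
E
```

```text
{'time': 0.1, 'qpos': array([-1.15588359,  0.32172439, -0.07007851,  1.4515427 ,  0.02259403,
        1.37078588, -0.05691448]), 'joint_vel': array([ 0.00098925, -0.00239751, -0.00090646, -0.00338142,  0.00024959,
       -0.00206174,  0.00242015]), 'tau': array([ 8.75935348e-05, -4.94876039e+01, -3.83941345e-01, -3.15212488e+01,
        1.31257923e-02,  7.40369753e-03,  3.89272827e-05]), 'tool_pos': array([0.25351129, 0.59814509, 0.30295378]), 'tool_rot': array([-6.25330742e-01, -3.07847586e+00,  2.60031143e-03]), 'contact_force': array([-0.4742464 ,  0.65397979,  0.40556612]), 'moment': array([-0.0042308 ,  0.00027014,  0.04780512]), 'opening': 1.0011210381546074} 53.285235973007815 [-0.37674336 -0.13808356  1.23868679] [-0.00651403  0.55452058  1.00977493] [[ 3.95602404e-04 -9.99878618e-01 -1.55753936e-02]
 [-9.89347578e-01  1.87600103e-03 -1.45560469e-01]
 [ 1.45572020e-01  1.54670620e-02 -9.89226747e-01]]
```

View pics/a.png

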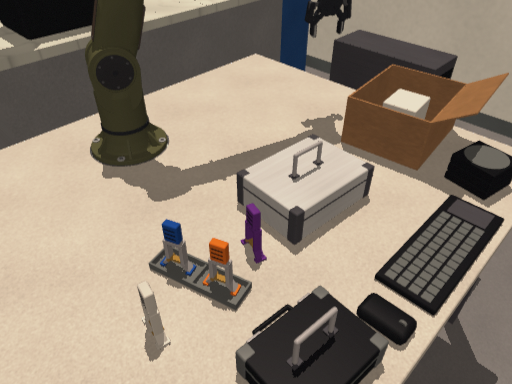

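View pics/b.png

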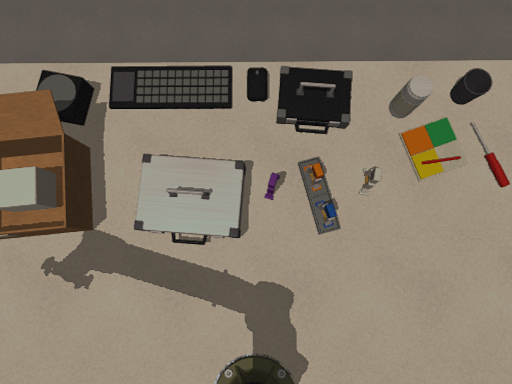

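The scene view shows the orange handle at (219,250), blue at (172,232) in the same grey dock, and the aluminium case's loop at (308,160). Distractors are the purple look-alike at (254,232), the white one at (150,315), and the black case's loop at (315,335). In the top view, orange is at (318,171) and the aluminium case's bar at (189,190).

```bash
python3 - <<'E'
from h import *
d=np.load("i0.npz")
for n,box in (("s",(200,200,250,300)),("t",(295,150,345,240))):
    P=d[n];F=d[n+"f"];hsv=cv2.cvtColor(F,cv2.COLOR_BGR2HSV).astype(int)
    m0=np.zeros(F.shape[:2],bool)
    for nm,lo,hi in (("orange",5,16),("blue",105,125)):
        m=(hsv[...,0]>=lo)&(hsv[...,0]<=hi)&(hsv[...,1]>170)&(hsv[...,2]>90)&(P[...,2]>0.085)&(P[...,2]<.15)&(P[...,1]<.1)&(P[...,0]>.3)
        q=P[m]; 
        if len(q)<5: print(n,nm,len(q));continue
        print(n,nm,len(q),q.min(0).round(4),q.max(0).round(4))
        top=q[q[:,2]>q[:,2].max()-.008]; 
        print("  top",len(top),top.mean(0).round(4),cv2.minAreaRect((top[:,:2]*1000).astype(np.float32)))
# bar
for n,(u0,u1,v0,v1) in (("s",(280,335,130,185)),("t",(155,225,175,205))):
    q=d[n][v0:v1,u0:u1].reshape(-1,3); 
    lid=q[(q[:,2]>.07)&(q[:,2]<.1)]; q=q[(q[:,2]>.14)&(q[:,2]<.17)]
    print(n,"bar",len(q),np.median(lid[:,2]),q.min(0).round(4),q.max(0).round(4),np.median(q,0).round(4),cv2.minAreaRect((q[:,:2]*1000).astype(np.float32)))
# alu lid rectangle, dock
P=d["t"];F=d["tf"]
q=P[150:245,130:250].reshape(-1,3);q=q[(q[:,2]>.08)&(q[:,2]<.1)]
print("lid",cv2.minAreaRect((q[:,:2]*1000).astype(np.float32)))
q=P[150:240,290:345].reshape(-1,3);q=q[(q[:,2]>.010)&(q[:,2]<.025)]
print("dock",len(q),np.median(q[:,2]),cv2.minAreaRect((q[:,:2]*1000).astype(np.float32)))
a=cv2.resize(d["sf"][190:320,130:290],None,fx=4,fy=4,interpolation=2)
b=cv2.resize(d["tf"][150:240,290:345],None,fx=6,fy=6,interpolation=2)
cv2.imwrite("pics/c.png",a)
E
```

```text
s orange 342 [ 0.5769 -0.1758  0.0855] [ 0.6121 -0.152   0.1296]
  top 154 [ 0.5953 -0.1638  0.1257] ((594.442138671875, -162.75347900390625), (33.68076705932617, 18.61984634399414), 17.03026008605957)
s blue 101 [ 0.4759 -0.2049  0.1234] [ 0.5072 -0.1817  0.1296]
  top 101 [ 0.4919 -0.1938  0.1262] ((491.32757568359375, -192.8433837890625), (31.880159378051758, 15.770807266235352), 22.905826568603516)
t orange 105 [ 0.5767 -0.1747  0.0965] [ 0.6101 -0.1496  0.1317]
  top 90 [ 0.5936 -0.1621  0.1282] ((593.8096313476562, -162.70506286621094), (32.86038589477539, 17.796672821044922), 21.793760299682617)
t blue 75 [ 0.4753 -0.2022  0.1246] [ 0.5053 -0.1821  0.1327]
  top 73 [ 0.4908 -0.1919  0.1287] ((490.803955078125, -192.15785217285156), (30.516372680664062, 13.928287506103516), 18.201488494873047)
s bar 148 0.08817753914046274 [0.5274 0.1224 0.1403] [0.5425 0.2153 0.153 ] [0.5364 0.164  0.1492] ((535.25146484375, 169.01820373535156), (93.03083038330078, 10.560220718383789), 86.45948791503906)
t bar 156 0.09070261076905445 [0.5278 0.123  0.14  ] [0.5433 0.2161 0.1574] [0.535  0.1687 0.152 ] ((535.4002685546875, 169.58543395996094), (93.22383880615234, 10.189067840576172), 85.43791961669922)
lid ((534.2836303710938, 169.38568115234375), (273.40203857421875, 203.97039794921875), 85.9353256225586)
dock 489 0.016648835553538834 ((545.1928100585938, -179.55491638183594), (212.46482849121094, 63.210750579833984), 15.119969367980957)
```

View pics/c.png

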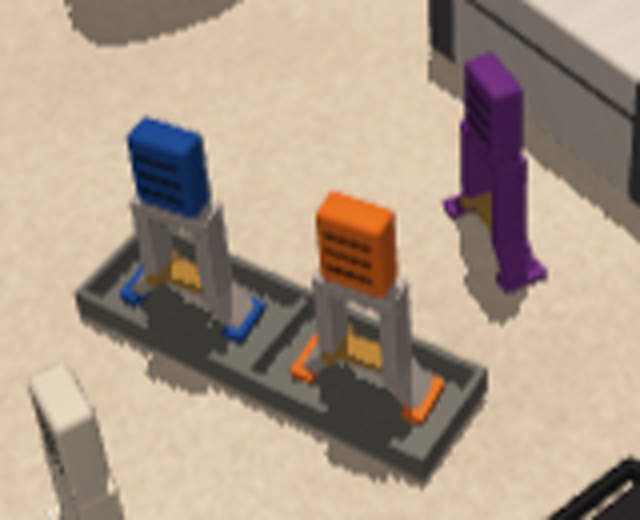

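Orange handle found at (0.594, −0.163), top z≈0.128, with the hook's x axis at about 16°. The bar is at (0.535, 0.169, 0.149), running at about 86°. The crop confirms that the orange hook (355,245) stands in the grey dock beside blue (170,165). The purple one (495,110) and the white one (60,410) stand outside the dock.

```bash
cat >> h.py <<'E'
def go(p,yaw):
    s=get_state();R=Ro.from_rotvec(s["tool_rot"]).as_matrix()
    y=np.degrees(np.arctan2(R[1,1],R[0,1]))
    d=(y-yaw+90)%180-90   # tool z is down: world +yaw = -turn
    print("pos",s["tool_pos"].round(4),"yaw",y.round(2),"tilt",R[:,2].round(4),"t",round(s["time"],2),"F",s["contact_force"].round(1),"op",round(s["opening"],3))
    print("shift mm",(R.T@(np.array(p)-s["tool_pos"])*1000).round(1),"turn",d.round(2))
E
python3 -c "
from h import *
go((.594,-.163,.30),106.2)
d=np.load('i0.npz');P=d['t'][165:205,255:290].reshape(-1,3);q=P[P[:,2]>.06];print(q.min(0),q.max(0))"
```

```text
pos [0.2535 0.5981 0.303 ] yaw 67.04 tilt [-6.0e-04 -1.6e-03 -1.0e+00] t 0.1 F [-0.5  0.7  0.4] op 1.001
shift mm [-610.5 -568.     4. ] turn -39.16
[ 0.4016212  -0.05867215  0.06044858] [ 0.5878124  -0.02317177  1.07951119]
```

send_rows(targets="-30 0 0 0 1")

```text
time: 0.2
tool_pos: [0.2908, 0.5831, 0.3032]
tool_rot: [-0.602, -3.076, -0.001]
contact_force: [-0.0, 0.9, -0.5]
opening: 1.0
```

send_rows(targets="-0.03 -0.028 0 0 0.6; -0.065 -0.06 0 0 0.6; -0.1 -0.093 0 0 0.6; -0.135 -0.126 0 0 0.6; -0.17 -0.158 0 0 0.6")

```text
time: 0.7
tool_pos: [0.3949, 0.365, 0.3035]
tool_rot: [-0.625, -3.078, 0.001]
contact_force: [0.1, -0.1, 0.4]
opening: 0.603
```

My first call had -30, which I meant as mm but the unit is metres. The 50 mm cap limited it to a short harmless shift. All further numbers will be in metres.

```bash
python3 -c "
from h import *
go((.594,-.163,.30),106.2)"
```

```text
pos [0.3949 0.365  0.3035] yaw 67.03 tilt [-4.e-04 -3.e-04 -1.e+00] t 0.7 F [ 0.1 -0.1  0.4] op 0.603
shift mm [-389.3 -408.5    3.6] turn -39.17
```

send_rows(targets="-0.034 -0.036 0 0 0.5; -0.068 -0.071 0 0 0.5; -0.102 -0.107 0 0 0.5; -0.136 -0.143 0 0 0.5; -0.17 -0.178 0 0 0.5")

```text
time: 1.2
tool_pos: [0.4817, 0.1348, 0.3038]
tool_rot: [-0.625, -3.079, -0.0]
contact_force: [0.9, 0.3, 1.0]
opening: 0.498
```

send_rows(targets="-0.034 -0.036 0 0 0.5; -0.068 -0.071 0 0 0.5; -0.102 -0.107 0 0 0.5; -0.136 -0.143 0 0 0.5; -0.165 -0.173 0 0 0.5")

```text
time: 1.7
tool_pos: [0.5662, -0.0897, 0.3038]
tool_rot: [0.628, 3.078, -0.001]
contact_force: [0.3, 0.5, 0.6]
opening: 0.496
```

send_rows(targets="-0.03 -0.03 0 -8 0.5; -0.054 -0.057 0 -16 0.5; -0.054 -0.057 0 -24 0.5; -0.054 -0.057 0 -32 0.5; -0.054 -0.057 0 -39.2 0.5")

```text
time: 2.2
tool_pos: [0.5933, -0.1606, 0.3031]
tool_rot: [0.451, -3.108, -0.001]
contact_force: [-0.1, 0.1, 0.1]
opening: 0.498
```

send_rows(targets="0 0 0 0 0.5; 0 0 0 0 0.5")

```text
time: 2.4
tool_pos: [0.5934, -0.1602, 0.3036]
tool_rot: [0.439, -3.11, -0.0]
contact_force: [0.3, -0.5, 0.2]
opening: 0.503
```

```bash
python3 - <<'E'
from h import *
go((.594,-.163,.30),106.2)
a=get_image("wrist");P=pts(a);F=a["frame"];hsv=cv2.cvtColor(F,cv2.COLOR_BGR2HSV).astype(int)
m=(hsv[...,0]>=5)&(hsv[...,0]<=16)&(hsv[...,1]>170)&(P[...,2]>0.08)&(P[...,2]<.16)
q=P[m];print(len(q),q.min(0),q.max(0))
t=q[q[:,2]>q[:,2].max()-.008];print(t.mean(0),cv2.minAreaRect((t[:,:2]*1000).astype(np.float32)))
m=(hsv[...,0]>=105)&(hsv[...,0]<=125)&(hsv[...,1]>170)&(P[...,2]>0.12)&(P[...,2]<.16)
if m.any():print("blue",cv2.minAreaRect((P[m][:,:2]*1000).astype(np.float32)))
cv2.imwrite("pics/d.png",F)
E
```

```text
pos [ 0.5934 -0.1602  0.3036] yaw 106.06 tilt [-5.e-04  2.e-04 -1.e+00] t 2.4 F [ 0.3 -0.5  0.2] op 0.503
shift mm [ 0.2 -2.8  3.6] turn -0.14
1110 [ 0.57356284 -0.17700647  0.08553946] [ 0.60737267 -0.15098186  0.13042206]
[ 0.58975326 -0.16418156  0.12803038] ((590.9415893554688, -163.703125), (32.738468170166016, 17.604997634887695), 21.33478546142578)
blue ((488.7259216308594, -194.044189453125), (34.07539367675781, 17.36673927307129), 20.823827743530273)
```

View pics/d.png

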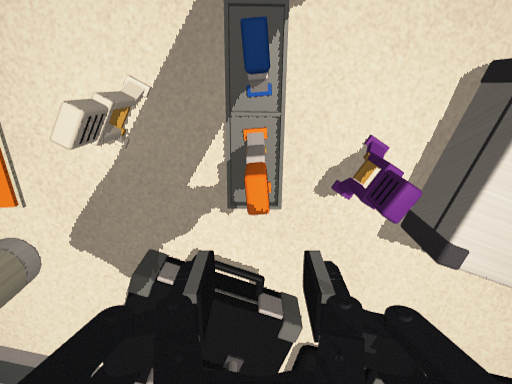

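The wrist picture shows the orange handle at (257,188), blue at (256,45), white at (85,122) and purple at (390,195). The handle is yawed about 20° in the world, a little off the dock's direction. Next I turn a touch and descend.

send_rows(targets="0.001 -0.0026 0.03 -3.5 0.5; 0.001 -0.0026 0.065 -3.5 0.5; 0.001 -0.0026 0.095 -3.5 0.5; 0.001 -0.0026 0.115 -3.5 0.5; 0.001 -0.0026 0.125 -3.5 0.5")

```text
time: 2.95
tool_pos: [0.5922, -0.1625, 0.1766]
tool_rot: [0.536, -3.092, -0.002]
contact_force: [-0.2, -0.1, 0.0]
opening: 0.499
```

send_rows(targets="0 0 0.01 0 0.5; 0 0 0.019 0 0.5; 0 0 0.019 0 0.5")

```text
time: 3.25
tool_pos: [0.593, -0.1629, 0.1592]
tool_rot: [0.538, -3.094, -0.001]
contact_force: [-0.7, -0.2, 0.8]
opening: 0.496
```

```bash
python3 - <<'E'
from h import *
go((.593,-.163,.159),109.5)
a=get_image("scene");b=get_image("wrist")
cv2.imwrite("pics/e.png",np.hstack([cv2.resize(a["frame"][150:320,130:300],(384,384)),cv2.resize(b["frame"],(400,300)).copy()[:0] if 0 else cv2.resize(b["frame"],(416,384))]))
E
```

```text
pos [ 0.593  -0.1629  0.1592] yaw 109.72 tilt [-1.e-03  2.e-04 -1.e+00] t 3.25 F [-0.7 -0.2  0.8] op 0.496
shift mm [ 0.1 -0.1  0.2] turn 0.22
```

View pics/e.png

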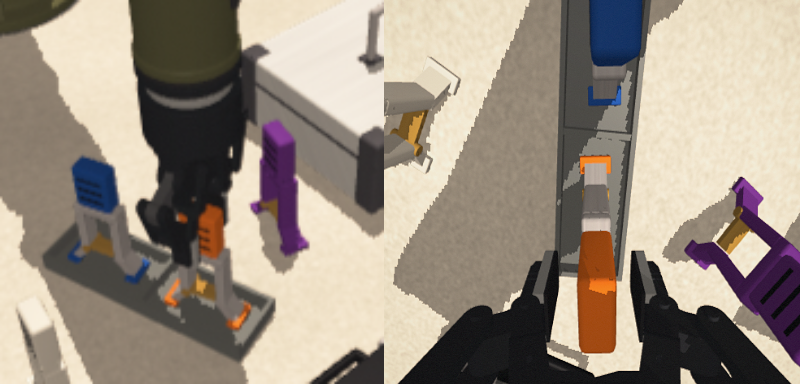

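The wrist half shows the orange handle at (597,290), centred between the pads and parallel to them. Purple is clear at (745,250), so I close.

send_rows(targets="0 0 0 0 0.1; 0 0 0 0 0.1; 0 0 0 0 0.1; 0 0 0 0 0.1; 0 0 0 0 0.1", squeeze=70)

```text
time: 3.85
tool_pos: [0.5938, -0.1631, 0.1608]
tool_rot: [-0.538, 3.094, -0.0]
contact_force: [-0.6, 0.5, 5.5]
opening: 0.201
```

send_rows(targets="0 0 0 0 0.1; 0 0 0 0 0.1; 0 0 -0.005 0 0.1; 0 0 -0.012 0 0.1; 0 0 -0.02 0 0.1")

```text
time: 4.35
tool_pos: [0.5928, -0.1629, 0.1797]
tool_rot: [0.538, -3.094, -0.001]
contact_force: [-1.1, 0.8, -2.6]
opening: 0.199
```

send_rows(targets="0 0 -0.03 0 0.1; 0 0 -0.065 0 0.1; 0 0 -0.1 0 0.1; 0 0 -0.135 0 0.1; 0 0 -0.165 0 0.1")

```text
time: 4.85
tool_pos: [0.5932, -0.1632, 0.3474]
tool_rot: [-0.538, 3.094, -0.001]
contact_force: [0.7, -0.3, -2.2]
opening: 0.199
```

```bash
python3 - <<'E'
from h import *
go((.535,.169,.345),86)
a=get_image("scene");b=get_image("wrist")
P=pts(a);hsv=cv2.cvtColor(a["frame"],cv2.COLOR_BGR2HSV).astype(int)
m=(hsv[...,0]>=5)&(hsv[...,0]<=16)&(hsv[...,1]>170)&(abs(P[...,0]-.593)<.08)&(abs(P[...,1]+.163)<.06)&(P[...,2]>.1)
q=P[m];print(len(q),q.min(0),q.max(0))
cv2.imwrite("pics/f.png",np.hstack([cv2.resize(a["frame"][60:300,120:360],(384,384)),cv2.resize(b["frame"],(416,384))]))
E
```

```text
pos [ 0.5932 -0.1632  0.3474] yaw 109.72 tilt [ 1.5e-03 -2.0e-04 -1.0e+00] t 4.85 F [ 0.7 -0.3 -2.2] op 0.199
shift mm [-57.3 332.4   2.2] turn 23.72
286 [ 0.55771983 -0.19569196  0.19114217] [ 0.63170551 -0.14259619  0.34244401]
```

View pics/f.png

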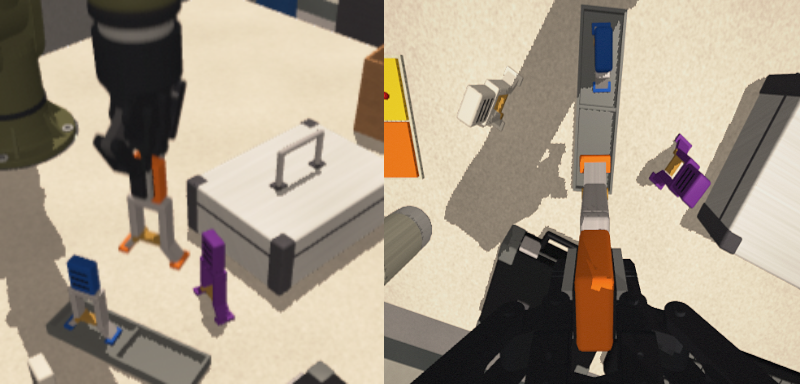

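The hook is lifted upright with its feet at z≈0.191, as expected, and blue stays in the dock. Next I move over the bar.

send_rows(targets="-0.004 0.025 0 0 0.1; -0.011 0.062 0 0 0.1; -0.018 0.1 0 0 0.1; -0.024 0.138 0 0 0.1; -0.03 0.175 0 0 0.1")

```text
time: 5.45
tool_pos: [0.5614, 0.0134, 0.3438]
tool_rot: [0.538, -3.094, -0.0]
contact_force: [1.0, -0.4, -1.2]
opening: 0.205
```

send_rows(targets="-0.007 0.038 0 4 0.1; -0.013 0.075 0 9 0.1; -0.019 0.11 0 15 0.1; -0.025 0.14 0 20 0.1; -0.027 0.157 0 23.7 0.1")

```text
time: 5.95
tool_pos: [0.5334, 0.1722, 0.3435]
tool_rot: [-0.107, -3.138, -0.001]
contact_force: [0.7, 0.5, -2.1]
opening: 0.202
```

send_rows(targets="0 0 0 0 0.1; 0 0 0 0 0.1; 0 0 0 0 0.1")

```text
time: 6.25
tool_pos: [0.5352, 0.1668, 0.3445]
tool_rot: [-0.111, -3.139, 0.002]
contact_force: [-0.2, 0.0, -2.3]
opening: 0.197
```

```bash
python3 - <<'E'
from h import *
go((.535,.169,.345),86)
for n in("scene","wrist"):
    a=get_image(n);F=a["frame"];P=pts(a)
    if n=="scene": S=F
    q=P.reshape(-1,3);bar=q[(abs(q[:,0]-.535)<.03)&(abs(q[:,1]-.169)<.06)&(q[:,2]>.135)&(q[:,2]<.16)]
    print(n,"bar",len(bar),cv2.minAreaRect((bar[:,:2]*1000).astype(np.float32)) if len(bar)>4 else "",bar[:,2].max() if len(bar) else "")
    hsv=cv2.cvtColor(F,cv2.COLOR_BGR2HSV).astype(int)
    m=(hsv[...,0]>=5)&(hsv[...,0]<=16)&(hsv[...,1]>170)&(abs(P[...,0]-.535)<.06)&(abs(P[...,1]-.169)<.05)&(P[...,2]>.17)
    f=P[m&(P[...,2]<.23)]; g=P[m&(P[...,2]>.25)]
    for t,k in(("feet",f),("handle",g)):
        if len(k)>4: print(" ",t,len(k),k.min(0).round(4),k.max(0).round(4),cv2.minAreaRect((k[:,:2]*1000).astype(np.float32)))
cv2.imwrite("pics/g.png",np.hstack([cv2.resize(S[50:230,220:400],(384,384)),cv2.resize(F,(416,384))]))
E
```

```text
pos [0.5352 0.1668 0.3445] yaw 85.94 tilt [-3.0e-04 -1.1e-03 -1.0e+00] t 6.25 F [-0.2  0.  -2.3] op 0.197
shift mm [ 0.3  2.2 -0.5] turn -0.06
scene bar 150 ((535.1669921875, 168.55712890625), (92.46891021728516, 10.465916633605957), 85.3729476928711) 0.15318532714728594
  feet 35 [0.4973 0.1524 0.1876] [0.5734 0.1761 0.1937] ((535.483642578125, 160.43557739257812), (76.02193450927734, 23.058917999267578), 6.688206195831299)
  handle 149 [0.5319 0.1551 0.2662] [0.5537 0.1783 0.3146] ((544.9381713867188, 168.5929718017578), (15.399005889892578, 28.421554565429688), 25.360212326049805)
wrist bar 1009 ((531.9081420898438, 169.18704223632812), (92.8016128540039, 9.678215026855469), 86.05424499511719) 0.15481123531695712
  feet 367 [0.4955 0.1547 0.1903] [0.508  0.1806 0.1963] ((502.31317138671875, 167.74868774414062), (25.304508209228516, 12.013614654541016), 85.8435287475586)
  handle 5347 [0.515  0.1553 0.2685] [0.55   0.1754 0.3143] ((532.6685791015625, 164.85549926757812), (19.239269256591797, 34.38138198852539), 84.46435546875)
```

View pics/g.png

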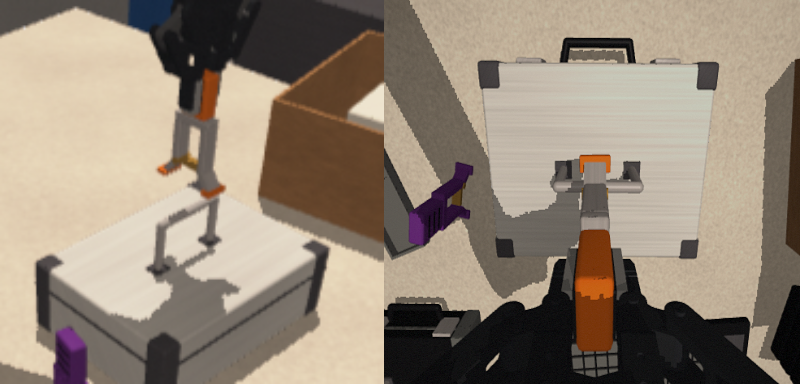

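The left half shows the feet at (170,168) and (210,190), straddling the bar at (190,210). The two views agree that hook and bar are within 1 mm across the mouth. I shift +2 mm along the bar and descend.

send_rows(targets="0 0.001 0.01 0 0.1; 0 0.002 0.02 0 0.1; 0 0.002 0.03 0 0.1; 0 0.002 0.04 0 0.1; 0 0.002 0.05 0 0.1")

```text
time: 6.85
tool_pos: [0.5348, 0.1706, 0.2937]
tool_rot: [-0.109, -3.139, 0.001]
contact_force: [-1.2, 0.2, -2.7]
opening: 0.201
```

send_rows(targets="0 0 0.005 0 0.1; 0 0 0.01 0 0.1; 0 0 0.015 0 0.1; 0 0 0.02 0 0.1; 0 0 0.025 0 0.1")

```text
time: 7.35
tool_pos: [0.5349, 0.1711, 0.27]
tool_rot: [0.108, 3.14, 0.001]
contact_force: [-2.7, 0.6, 1.6]
opening: 0.204
```

send_rows(targets="0 0 0.004 0 0.1; 0 0 0.008 0 0.1; 0 0 0.012 0 0.1; 0 0 0.015 0 0.1; 0 0 0.015 0 0.1")

```text
time: 7.85
tool_pos: [0.5352, 0.1704, 0.2541]
tool_rot: [0.109, 3.139, -0.001]
contact_force: [0.2, -0.6, -3.4]
opening: 0.202
```

```bash
python3 - <<'E'
from h import *
go((.535,.169,.245),86)
a=get_image("scene");b=get_image("wrist")
cv2.imwrite("pics/i.png",np.hstack([cv2.resize(a["frame"][100:230,240:370],(384,384),interpolation=2),cv2.resize(b["frame"],(416,384))]))
E
```

```text
pos [0.5352 0.1704 0.2541] yaw 86.03 tilt [ 3.e-04 -7.e-04 -1.e+00] t 7.85 F [ 0.2 -0.6 -3.4] op 0.202
shift mm [ 0.1 -1.4  9.1] turn 0.03
```

View pics/i.png

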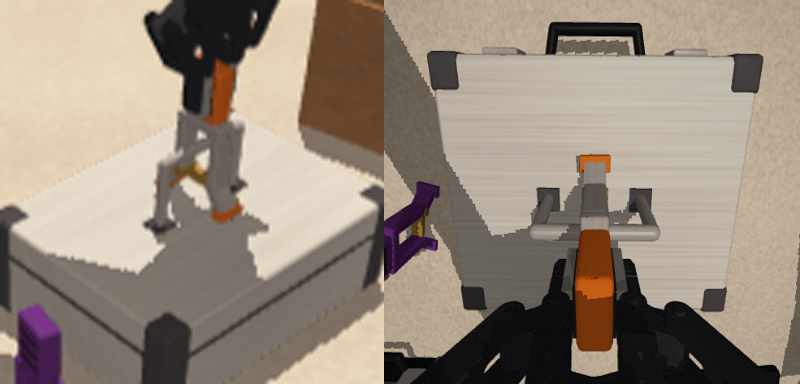

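The bar is inside the opening at (190,150), and the force has dropped back to the hook's weight, so the gate has likely passed. I go on down gently until the feet touch the lid.

send_rows(targets="0 0 0.003 0 0.1; 0 0 0.006 0 0.1; 0 0 0.007 0 0.1; 0 0 0.007 0 0.1")

```text
time: 8.35
tool_pos: [0.5349, 0.1707, 0.2477]
tool_rot: [-0.109, -3.139, 0.0]
contact_force: [-0.2, -0.4, -3.2]
opening: 0.203
```

send_rows(targets="0 0 0.001 0 0.1; 0 0 0.0015 0 0.1; 0 0 0.0015 0 0.1")

```text
time: 8.65
tool_pos: [0.5351, 0.1708, 0.2469]
tool_rot: [0.109, 3.139, 0.001]
contact_force: [-0.9, -0.5, -0.5]
opening: 0.201
```

send_rows(targets="0 0 0.0005 0 0.1; 0 0 0.001 0 0.1; 0 0 0.001 0 0.1")

```text
time: 8.95
tool_pos: [0.5351, 0.1708, 0.2468]
tool_rot: [0.109, 3.139, 0.001]
contact_force: [-2.5, -0.6, 6.2]
opening: 0.202
```

Contact with the lid shows as +6 N. I open to 0.5 and check before retreating.

send_rows(targets="0 0 -0.001 0 0.3; 0 0 -0.001 0 0.4; 0 0 -0.001 0 0.5; 0 0 -0.001 0 0.5; 0 0 -0.001 0 0.5")

```text
time: 9.45
tool_pos: [0.535, 0.1707, 0.2463]
tool_rot: [-0.109, -3.14, 0.0]
contact_force: [-0.5, 0.4, 0.1]
opening: 0.499
```

send_rows(targets="0 0 -0.01 0 0.5; 0 0 -0.03 0 0.5; 0 0 -0.06 0 0.5; 0 0 -0.09 0 0.5; 0 0 -0.13 0 0.5")

```text
time: 9.95
tool_pos: [0.5344, 0.1705, 0.3772]
tool_rot: [-0.109, -3.138, 0.001]
contact_force: [1.8, 0.3, 0.2]
opening: 0.5
```

send_rows(targets="0 0 -0.02 0 0.5; 0 0 -0.03 0 0.5; 0 0 -0.03 0 0.5")

```text
time: 10.25
tool_pos: [0.5354, 0.1708, 0.408]
tool_rot: [0.109, 3.137, 0.002]
contact_force: [1.4, 0.1, -0.2]
opening: 0.498
```

```bash
python3 - <<'E'
from h import *
go((.535,.169,.4),86)
a=get_image("scene");b=get_image("wrist")
P=pts(b);F=b["frame"];hsv=cv2.cvtColor(F,cv2.COLOR_BGR2HSV).astype(int)
m=(hsv[...,0]>=5)&(hsv[...,0]<=16)&(hsv[...,1]>170)&(abs(P[...,0]-.535)<.06)&(abs(P[...,1]-.169)<.06)&(P[...,2]>.15)&(P[...,2]<.3)
q=P[m];print(q.min(0),q.max(0))
cv2.imwrite("pics/j.png",np.hstack([cv2.resize(a["frame"][100:230,240:370],(384,384),interpolation=2),cv2.resize(b["frame"],(416,384))]))
E
```

```text
pos [0.5354 0.1708 0.408 ] yaw 86.04 tilt [ 0.0026  0.0012 -1.    ] t 10.25 F [ 1.4  0.1 -0.2] op 0.498
shift mm [ 0.2 -1.8  8. ] turn 0.04
[0.51611396 0.16076561 0.17122344] [0.5489249 0.1792443 0.2161558]
```

View pics/j.png

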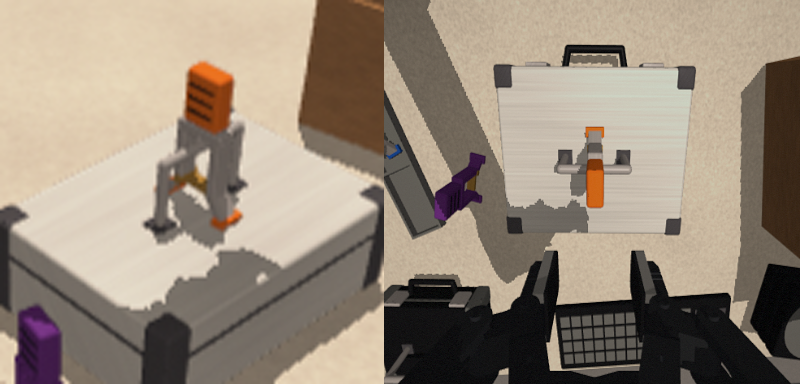

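The hook stands upright at (208,150). Its handle centre is at z≈0.193, about 44–45 mm above the bar, and the brass gate at (190,183) lies shut below the bar. The gripper is clear, so I hand in.

```bash
python3 -c "
from h import *
print(hand_in())"
```

```text
the job is handed in; nothing more can be done
None
```

The orange hook is clipped onto the aluminium case's loop and standing on the lid by itself. I let go, drew the gripper clear, and handed the job in at about 10 s of the 40 s allowed.

**Last checks:**
- **Bar past the gate:** the handle centre is about 44–45 mm above the bar, against the 47 mm limit. That margin is only 2–3 mm, and the camera calibration is good to about 2 mm. The force dropping back to the hook's weight and the feet then touching the lid at about 6 N both support it.
- **Gate shut:** the last picture shows the brass gate across the opening under the bar. I judged this by eye and did not measure the gate's angle.
- **Other items:** I never touched the blue, purple or white hooks. The blue one was still in the dock after the orange one was lifted. The highest force I saw was about 6 N.

**One slip:** my first move call had -30 in metres where I meant millimetres. The per-row limit cut it to about 40 mm of free travel and it touched nothing.

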